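# Turn a cake tin and its board over together in the turning rack

## Task

Turn the cake out: the round tin stands in the wire turning rack with a wooden board on its mouth. Take the rack by its wooden handle bar and swing the bar up over the top and all the way down to the other side, until the rack lies level again with the tin upside down on top of the board, then let go.

Things in the scene. Friction and masses are not known exactly. Their poses are not given: they have to be found in the camera images.
- axle (a point): Middle of the turning rack's axle, 90 mm above the worktop, on a fixed dark steel stand, 172 mm long along the axle and 100 mm across. x: along the axle, roughly away from the robot; y: level, across the axle, to the side where the handle bar is at the start (robot's left); z: up. These axes stay fixed when the rack turns. The uprights end 100 mm above the worktop.
- grip_bar (a point): Middle of the round wooden handle bar, 12 mm thick, 96 mm long, parallel to the axle and 120 mm from it. Finger gap of 55 mm between it and the wire cage (122 mm square, 63 mm high). Starts level with the axle on its +y side; goes up, over the top and down to a stop, half a turn, level on the -y side. Stiff hinge (4 N at the bar) that stays where left; the bar can turn between the fingers.
- tin_middle (a point): Centre of the round aluminium cake tin, 104 mm across its rim, 40 mm high, 0.12 kg, loose inside the cage with about 5 mm of play; half-way up on its centre line. Its z axis points to its open mouth: up at the start, to be down at the end. It cannot fall out of the cage and is not to be grasped.
- board_middle (a point): Centre of the square wooden board, 110 x 110 x 12 mm, 0.10 kg, that lies on the mouth of the tin inside the cage, with about 2 mm of play around and 3 mm above it. Its z axis is up at the start, down at the end.

How it is judged (in metres and radians):
At the end, for the whole second after the job is handed in: The handle bar is down on the other side of the axle, the rack level to within 10 degrees; the tin is upside down (within 10 degrees) above the axle, on the board, which lies below the axle, their centres within 20 mm of one another across; the tin is at rest (y of grip_bar in the frame of axle below -0.1 m and z of grip_bar in the frame of axle below 0.021 m and z of tin_middle in the frame of axle above 0 m and z of board_middle in the frame of axle below -0.012 m and horizontal distance between tin_middle and board_middle below 0.02 m and angle between tin_middle's own z axis and vertical above 2.967 rad and linear speed of cake_tin below 0.02 m/s); the robot touches nothing.
It also fails if it takes over 38 s, if anything falls off the work surface, if the arm or the gripper's body presses on something with over 40 N, if the wrist force passes 120 N, or if a joint passes its speed limit or range.

## Robot

A 6-joint arm with a two-finger parallel gripper is mounted at the origin on a cart in front of the work surface, level with it; the furniture and walls round the work are solid. World frame = base frame: x ahead of the robot, y to its left, z up, the work surface at z = 0. Lengths are in mm, angles in rad, forces in N, time in s.
With the tool pointing down it reaches from about 350 to 925 mm from the base axis. Payload 6.4 kg.
Tool frame: the origin (TCP) lies at the very end of the fingers, on their centre line; the grasp point (between the pads) lies 19 mm behind it; z points along the fingers, y is the line along which they close (so a half turn about z gives the same grasp; the last joint's range is limited). The gripper opens to 85 mm and grips with 20 to 120 N. Pads are 22 mm wide; open, the fingers measure 114 mm over their backs; the gripper's body (76 mm by 85 mm) begins 54 mm behind the grasp point. The pads swing forward as they close: fully open they stand 13 mm farther back than shut.
Start: joints at [-1.446, 0.245, 1.558, -0, 1.339, -0.174], TCP at [191.348, -621.209, 231.29] pointing down, gripper open.
Joint ranges: [-3.13, 3.13], [-1.02, 2.26], [0.13, 2.54], [-0.95, 4.09], [0.21, 2.88], [-2.74, 2.74]. Speed limits (rad/s): [2.57, 2.57, 3.14, 3.14, 3.14, 3.14].

## Interface

Orientations are given as a rotation vector (axis times angle).
In Python, from rig import manip gives the robot as it stands. The module is installed in compiled form; this text tells all that it offers.
- The arm moves only by the shell command python3 -m pendant 'ROWS' [FORCE]. ROWS is JSON, a list that holds one entry, the list of rows, each a list of 7 numbers: the shift along the world's x, y, z in units of 30 mm (1.0 is 30 mm), then the turn, a rotation vector about the world's x, y, z in degrees, then the finger opening in mm, from 0 to 85.4. A call has exactly 8 rows; each row is the pose to reach, as a shift and turn from the pose commanded when the call began; what a row does not reach only later rows make up. A row lasts 1/12 s, in which the tool goes at most 41.7 mm and 7.16 degrees, less where a joint would pass 70% of its speed; a pose out of reach is approached as far as the arm can. A call with a gripper value outside its range is refused whole. The fingers move at their own pace and stop on an object; FORCE is the grip in N (left out, the last holds). Time passes only in rows, so rows that repeat a pose let the fingers close, or fill a call up. It gives the time, the measured TCP pose, the force, the opening and the grip force at its end, in the units of the state.
- manip.observe(): the state, without advancing time (a new reading comes with each control period).
- manip.read_camera(name): name is "scene" or "side" or "wrist"; returns a dict with "image" (400x640x3 uint8, red, green, blue), "range_z" (400x640 float32, mm along the optical axis (not along the pixel's ray), 0 where there is no reading), "vertical_fov" (degrees; the focal length in pixels is half the picture's height over the tangent of half this angle, whatever the lens; pixels are square), "cx", "cy" (the principal point, pixels), "world_to_cam" (4x4, takes a point from world to camera coordinates); the wrist camera has in their place "tool_from_camera" (4x4, takes a point from camera to tool coordinates, whose origin is the TCP and whose axes are the flange's). Camera axes: x right, y down, z forward; pixel columns grow to the right and rows downward; lengths in mm; the calibration is good to about 2 mm. The wrist camera is an equidistant fisheye: a pixel r from the principal point sees the ray r / f radians off the axis. A picture is of the moment at which its call begins: read the wrist's pose just before it.
- manip.sign_off(): hands the job in; it is judged then, once.
The state is a dict: "time": time; "q": joint angles; "qd": joint speeds; "effort": joint torques, N m; "tcp_pos": TCP position; "eef_rot": TCP orientation; "ft_force": force on the tool from outside, world axes, zero at the start; "wrist_torque": the same for the moment, N m; "finger_gap": finger opening in mm; "finger_force": force on a finger pad.
Only numpy, scipy, OpenCV 4.12 (cv2) and the standard library are available. Lean on these libraries where they do the work, as an engineer would, in place of code of your own. Each camera call takes 0.05 s, during which the arm holds its last target. There are 200 camera calls.

## Working session

There is one attempt and no reset: what is moved stays moved. The work goes in short steps, Python scripts to look and compute and a shell command to move; the robot and the scene stay as the last step left them, time stands still between calls to the robot, and variables do not carry over. Pictures are saved under pics/ and viewed, at most 10 in all, crops included, and the job is handed in when it is done.

```bash
mkdir -p pics; cat > h.py <<'E'
from rig import manip
import numpy as np, cv2
def cloud(name):
    c=manip.read_camera(name); im=c["image"]; d=c["range_z"]
    f=200/np.tan(np.radians(c["vertical_fov"]/2))
    v,u=np.mgrid[:400,:640]
    P=np.stack([(u-c["cx"])/f*d,(v-c["cy"])/f*d,d,np.ones_like(d)],-1)
    W=P@np.linalg.inv(c["world_to_cam"]).T
    return im,d,W[...,:3]
E
python3 - <<'E'
from h import *
s=manip.observe();print({k:np.round(v,3) for k,v in s.items()})
ims=[]
for n in("scene","side"):
    im,d,W=cloud(n);np.savez(n,im=im,d=d,W=W)
    cv2.imwrite(f"pics/{n}.png",im[...,::-1])
E
```

```text
{'time': np.float64(0.0), 'q': array([-1.446,  0.246,  1.559, -0.   ,  1.339, -0.174]), 'qd': array([ 0.   ,  0.001,  0.   , -0.001,  0.001, -0.   ]), 'effort': array([ 1.0000e-03, -4.2951e+01, -3.2613e+01, -0.0000e+00,  5.0000e-03,
        0.0000e+00]), 'tcp_pos': array([ 191.27, -620.63,  230.19]), 'eef_rot': array([-3.105, -0.467, -0.   ]), 'ft_force': array([0.441, 0.477, 0.021]), 'wrist_torque': array([-0.039, -0.048,  0.023]), 'finger_force': np.float64(0.0), 'finger_gap': np.float64(85.186)}
```

View pics/scene.png

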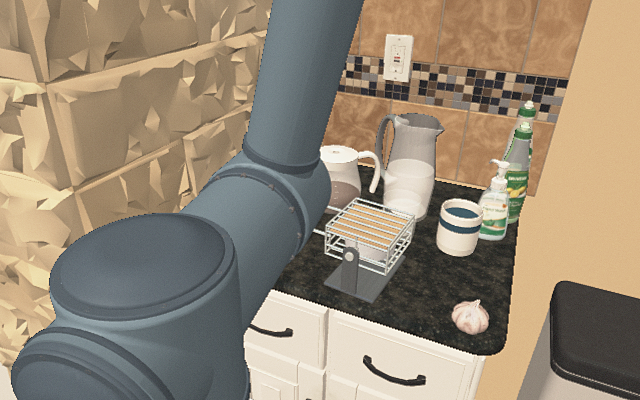

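View pics/side.png

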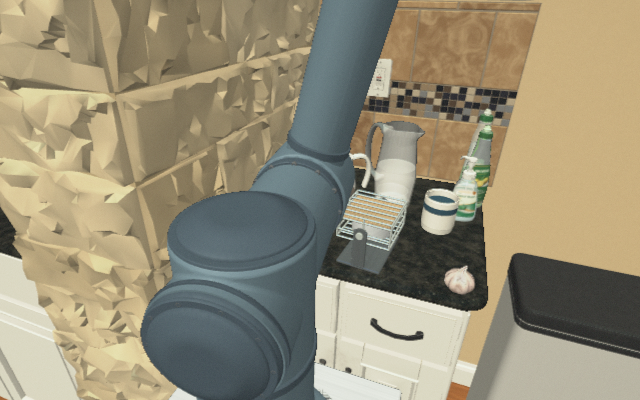

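The scene shows the cage at about (370,235) px and the near upright at (350,265). In the side view they are at about (372,218) and (360,245). The arm hides the bar in both.

```bash
python3 - <<'E'
from h import *
for n,pts in(("scene",[(350,257),(352,270),(345,200),(413,226),(388,272),(330,232),(370,228),(375,285),(322,232),(316,232),(340,180),(410,170),(459,225),(470,315)]),("side",[(360,235),(361,245),(372,210),(405,205),(440,210)])):
    z=np.load(n+".npz");W=z["W"]
    for u,v in pts: print(n,u,v,np.round(W[v,u]),z["im"][v,u])
    # board: tan pixels at z 100..130
    im=z["im"].astype(int);w=W
    m=(w[...,2]>90)&(w[...,2]<140)&(z["d"]>0)&(w[...,0]>200)
    v,u=np.mgrid[:400,:640]
    m&=(u>300)&(u<420)&(v>185)&(v<285)
    t=m&(im[...,0]-im[...,2]>50)&(im[...,0]>150)
    p=w[t]; print("board",t.sum(),np.percentile(p,[1,50,99],axis=0).round(),)
    r=cv2.minAreaRect(p[:,:2].astype(np.float32));print(r)
    p=w[m];print("all",cv2.minAreaRect(p[:,:2].astype(np.float32)))
    b=(abs(w[...,2]-6)<15)&(u>300)&(u<420)&(v>240)&(v<310)
    # steel (bluish-grey) base plate
    g=b&(im.min(-1)>60)&(im.max(-1)<130)&(np.ptp(im,axis=-1)<25)
    print("base",g.sum(),cv2.minAreaRect(w[g][:,:2].astype(np.float32)))
E
python3 - <<'E'
import cv2
a=cv2.imread('pics/scene.png')[170:310,270:470];cv2.imwrite('pics/c1.png',cv2.resize(a,None,fx=4,fy=4,interpolation=cv2.INTER_CUBIC))
E
```

```text
scene 350 257 [394. -27.  92.] [207 200 184]
scene 352 270 [398. -31.  63.] [101  99  94]
scene 345 200 [656.  80.  45.] [134 111  96]
scene 413 226 [ 531. -101.   97.] [141 134 124]
scene 388 272 [420. -89.  63.] [149 144 135]
scene 330 232 [425.  23. 110.] [217 228 234]
scene 370 228 [460. -39. 115.] [216 170 117]
scene 375 285 [437. -64.  13.] [115 114 110]
scene 322 232 [441.  45.  94.] [238 249 240]
scene 316 232 [442.  57.  90.] [204 189 173]
scene 340 180 [658.  95.  92.] [222 211 192]
scene 410 170 [688. -52. 135.] [229 219 206]
scene 459 225 [ 605. -177.   78.] [246 234 213]
scene 470 315 [ 399. -232.   42.] [211 188 172]
board 1270 [[418. -88. 110.]
 [467. -36. 115.]
 [524.  22. 120.]]
((471.1028137207031, -31.127052307128906), (111.76566314697266, 108.74128723144531), 82.63072967529297)
all ((538.1697387695312, -12.867034912109375), (294.114013671875, 174.00161743164062), 6.226500034332275)
base 1785 ((480.1611633300781, -27.347122192382812), (209.1109161376953, 240.7101287841797), 24.965272903442383)
side 360 235 [395. -26.  92.] [182 188 174]
side 361 245 [398. -30.  67.] [89 95 90]
side 372 210 [461. -35. 118.] [199 211 191]
side 405 205 [531. -97. 108.] [164 169 156]
side 440 210 [ 603. -175.   73.] [ 88 105 110]
board 619 [[419. -87. 108.]
 [465. -37. 113.]
 [525.  19. 116.]]
((472.797607421875, -33.234432220458984), (107.31209564208984, 103.35045623779297), 83.84215545654297)
all ((525.8059692382812, -37.94718933105469), (123.07286834716797, 267.7427673339844), 85.59123992919922)
base 954 ((460.7547302246094, -18.184791564941406), (134.3347930908203, 163.88502502441406), 87.17609405517578)
```

View pics/c1.png

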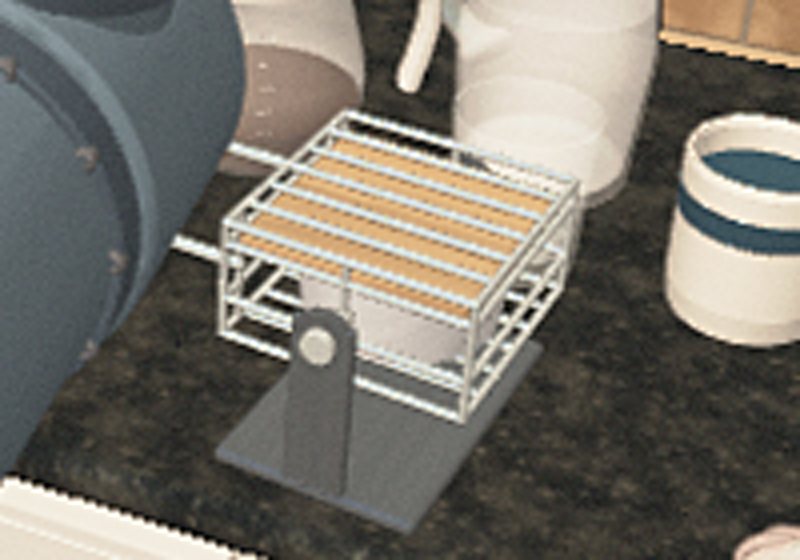

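The board centre is near (472,-32) and the rack is yawed about -7°, so the bar should be near (486,86,90). I'll move over it in three legs.

```bash
python3 -m pendant '[[[0.4,1,0.1,0,0,-1,85],[0.8,2,0.2,0,0,-2,85],[1.2,3,0.3,0,0,-3,85],[1.6,4,0.4,0,0,-4,85],[2.0,5,0.5,0,0,-5,85],[2.5,6,0.6,0,0,-6,85],[2.9,7,0.7,0,0,-7,85],[3.3,8,0.8,0,0,-8,85]]]'
python3 -m pendant '[[[0.4,1,0.1,0,0,-1,85],[0.8,2,0.2,0,0,-2,85],[1.2,3,0.3,0,0,-3,85],[1.6,4,0.4,0,0,-4,85],[2.0,5,0.5,0,0,-5,85],[2.5,6,0.6,0,0,-6,85],[2.9,7,0.7,0,0,-7,85],[3.3,8,0.8,0,0,-8,85]]]'
python3 -m pendant '[[[0.4,1,0.1,0,0,-1,85],[0.8,2,0.2,0,0,-2,85],[1.2,3,0.3,0,0,-3,85],[1.6,4,0.4,0,0,-4,85],[2.0,5,0.5,0,0,-5,85],[2.5,6,0.6,0,0,-6,85],[2.9,7,0.6,0,0,-7,85],[3.2,7.6,0.6,0,0,-8,85]]]'
```

```text
time: 0.77
tcp_pos: [290.6, -379.4, 254.9]
eef_rot: [-3.131, -0.248, 0.0]
ft_force: [0.4, -0.2, -0.1]
finger_gap: 85.1
finger_force: 0.0
time: 1.43
tcp_pos: [389.5, -139.5, 279.2]
eef_rot: [-3.141, -0.029, 0.0]
ft_force: [0.4, -0.5, -0.1]
finger_gap: 84.9
finger_force: 0.0
time: 2.1
tcp_pos: [485.6, 89.5, 297.1]
eef_rot: [-3.135, 0.186, 0.0]
ft_force: [-0.0, 0.6, -0.1]
finger_gap: 85.1
finger_force: 0.0
```

```bash
cat >> h.py <<'E'
from scipy.spatial.transform import Rotation as Ro
def wrist():
    s=manip.observe(); c=manip.read_camera("wrist"); d=c["range_z"]
    f=200/np.tan(np.radians(c["vertical_fov"]/2))
    v,u=np.mgrid[:400,:640]; x=u-c["cx"]; y=v-c["cy"]; r=np.hypot(x,y)+1e-9
    t=np.tan(np.minimum(r/f,1.5))
    P=np.stack([x/r*t*d,y/r*t*d,d,np.ones_like(d)],-1)@c["tool_from_camera"].T
    W=P[...,:3]@Ro.from_rotvec(s["eef_rot"]).as_matrix().T+s["tcp_pos"]
    return c["image"],d,W
E
python3 - <<'E'
from h import *
im,d,W=wrist();np.savez("w1",im=im,d=d,W=W);cv2.imwrite("pics/w1.png",im[...,::-1])
E
```

```text
(no output)
```

View pics/w1.png

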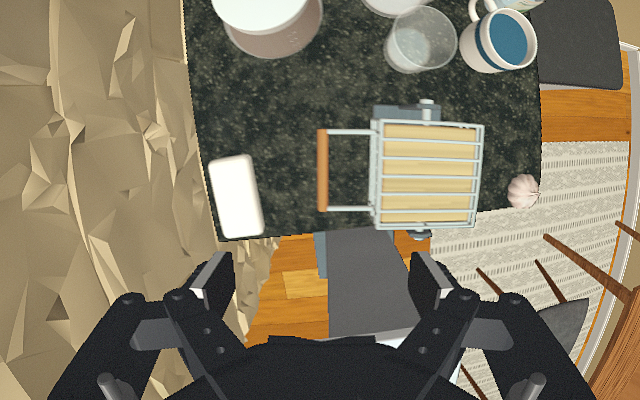

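The wrist view shows the wooden bar at column 322 px, rows 128–211. Its arms are at rows 131 and 209, and the cage spans columns 372–482.

```bash
python3 - <<'E'
from h import *
z=np.load("w1.npz");W=z["W"];im=z["im"].astype(int)
v,u=np.mgrid[:400,:640]
col=(im[...,0]-im[...,2]>50)&(z["d"]>0)
m=col&(u>312)&(u<334)&(v>120)&(v<220)&(abs(W[...,2]-92)<15)
p=W[m];print("bar",m.sum(),np.median(p,0),cv2.minAreaRect(p[:,:2].astype(np.float32)),cv2.fitLine(p[:,:2].astype(np.float32),2,0,.01,.01).ravel())
m=col&(u>378)&(u<480)&(v>118)&(v<228)&(W[...,2]>95)
p=W[m];print("board",m.sum(),np.median(p,0),cv2.minAreaRect(p[:,:2].astype(np.float32)))
for uu,vv in[(350,131),(350,209),(428,103),(420,235),(235,195),(245,150),(212,200),(321,131),(321,209)]:print(uu,vv,W[vv,uu].round())
s=manip.observe();R=Ro.from_rotvec(s["eef_rot"]).as_matrix();print(s["tcp_pos"],R[:,1])
E
```

```text
bar 828 [495.71979283  86.28440342  95.12529872] ((492.7635498046875, 86.68199157714844), (11.308079719543457, 95.45121002197266), 83.43623352050781) [ 9.9373960e-01 -1.1172134e-01  4.9485355e+02  8.6279190e+01]
board 6695 [484.10924067 -27.46957984 114.67599721] ((479.29180908203125, -30.186546325683594), (110.95101165771484, 109.56474304199219), 83.37561798095703)
350 131 [534.  51.  92.]
350 209 [444.  60.  92.]
428 103 [559. -41.  98.]
420 235 [405. -21. 105.]
235 195 [463. 215.  29.]
245 150 [521. 197.  -1.]
212 200 [454. 262.   1.]
321 131 [538.  84.  95.]
321 209 [449.  94.  94.]
[486.28864293  90.98530286 296.86212818] [-0.11736229 -0.99308704 -0.00205703]
```

```bash
python3 -m pendant '[[[0.2,-0.15,-0.9,0,0,0,48],[0.2,-0.15,-1.8,0,0,0,48],[0.2,-0.15,-2.7,0,0,0,48],[0.2,-0.15,-3.6,0,0,0,48],[0.2,-0.15,-4.4,0,0,0,48],[0.2,-0.15,-5,0,0,0,48],[0.2,-0.15,-5,0,0,0,48],[0.2,-0.15,-5,0,0,0,48]]]' 20
python3 - <<'E'
from h import *
im,d,W=wrist();cv2.imwrite("pics/w2.png",im[...,::-1])
E
```

```text
time: 2.82
tcp_pos: [490.5, 82.2, 146.5]
eef_rot: [3.136, -0.189, -0.004]
ft_force: [0.4, 0.5, 0.2]
finger_gap: 47.9
finger_force: 0.0
```

View pics/w2.png

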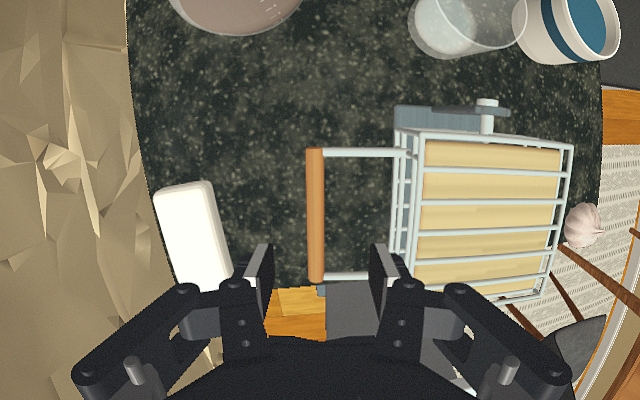

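The wrist view shows the bar at column 315 px, lying between the finger planes. Next I'll lower with a small y correction, then close.

```bash
python3 -m pendant '[[[0.1,0.14,-0.5,0,0,0,48],[0.1,0.14,-1,0,0,0,48],[0.1,0.14,-1.5,0,0,0,48],[0.1,0.14,-2,0,0,0,48],[0.1,0.14,-2.3,0,0,0,48],[0.1,0.14,-2.5,0,0,0,48],[0.1,0.14,-2.5,0,0,0,48],[0.1,0.14,-2.5,0,0,0,48]]]' 20
python3 -m pendant '[[[0,0,0,0,0,0,30],[0,0,0,0,0,0,20],[0,0,0,0,0,0,8],[0,0,0,0,0,0,8],[0,0,0,0,0,0,8],[0,0,0,0,0,0,8],[0,0,0,0,0,0,8],[0,0,0,0,0,0,8]]]' 30
```

```text
time: 3.53
tcp_pos: [495.1, 86.5, 73.2]
eef_rot: [-3.136, 0.188, -0.002]
ft_force: [-0.7, 0.1, -0.2]
finger_gap: 47.9
finger_force: 0.0
time: 4.2
tcp_pos: [494.9, 85.9, 73.1]
eef_rot: [3.135, -0.188, 0.001]
ft_force: [-2.9, -4.9, 5.5]
finger_gap: 10.8
finger_force: 29.5
```

The bar is gripped. Now the arc in 22.5° calls, starting with the first 22.5°.

```bash
python3 -m pendant '[[[0,0,0.2,0,0,0,8],[0,-0.02,0.39,0,0,0,8],[0,-0.04,0.59,0,0,0,8],[-0.01,-0.08,0.78,0,0,0,8],[-0.01,-0.12,0.97,0,0,0,8],[-0.02,-0.17,1.16,0,0,0,8],[-0.03,-0.23,1.35,0,0,0,8],[-0.03,-0.3,1.53,0,0,0,8]]]' 30
python3 - <<'E'
import numpy as np
a=np.radians(np.arange(0,181,22.5/8))
s=4*(np.cos(a)-1);z=4*np.sin(a)
for k in range(1,8):
    i=8*k;print(k,[[round(.114*(s[j]-s[i]),2),round(.9935*(s[j]-s[i]),2),round(z[j]-z[i],2)] for j in range(i+1,i+9)])
E
```

```text
time: 4.87
tcp_pos: [493.8, 77.9, 118.2]
eef_rot: [-3.134, 0.189, -0.002]
ft_force: [4.7, 0.3, -4.9]
finger_gap: 10.5
finger_force: 29.2
1 [[np.float64(-0.01), np.float64(-0.08), np.float64(0.18)], [np.float64(-0.02), np.float64(-0.17), np.float64(0.35)], [np.float64(-0.03), np.float64(-0.26), np.float64(0.53)], [np.float64(-0.04), np.float64(-0.37), np.float64(0.69)], [np.float64(-0.06), np.float64(-0.48), np.float64(0.85)], [np.float64(-0.07), np.float64(-0.6), np.float64(1.01)], [np.float64(-0.08), np.float64(-0.73), np.float64(1.16)], [np.float64(-0.1), np.float64(-0.86), np.float64(1.3)]]
2 [[np.float64(-0.02), np.float64(-0.14), np.float64(0.14)], [np.float64(-0.03), np.float64(-0.29), np.float64(0.26)], [np.float64(-0.05), np.float64(-0.44), np.float64(0.38)], [np.float64(-0.07), np.float64(-0.6), np.float64(0.5)], [np.float64(-0.09), np.float64(-0.77), np.float64(0.6)], [np.float64(-0.11), np.float64(-0.94), np.float64(0.7)], [np.float64(-0.13), np.float64(-1.11), np.float64(0.79)], [np.float64(-0.15), np.float64(-1.29), np.float64(0.87)]]
3 [[np.float64(-0.02), np.float64(-0
[... 1618 characters left out ...]
loat64(-0.07), np.float64(-0.6), np.float64(-0.77)], [np.float64(-0.08), np.float64(-0.69), np.float64(-0.94)], [np.float64(-0.09), np.float64(-0.78), np.float64(-1.12)], [np.float64(-0.1), np.float64(-0.86), np.float64(-1.3)]]
7 [[np.float64(-0.01), np.float64(-0.07), np.float64(-0.18)], [np.float64(-0.02), np.float64(-0.13), np.float64(-0.37)], [np.float64(-0.02), np.float64(-0.18), np.float64(-0.56)], [np.float64(-0.03), np.float64(-0.23), np.float64(-0.75)], [np.float64(-0.03), np.float64(-0.26), np.float64(-0.94)], [np.float64(-0.03), np.float64(-0.28), np.float64(-1.14)], [np.float64(-0.03), np.float64(-0.3), np.float64(-1.33)], [np.float64(-0.03), np.float64(-0.3), np.float64(-1.53)]]
```

Forces stay low, so I'll continue.

```bash
python3 -m pendant '[[[-0.01,-0.08,0.18,0,0,0,8],[-0.02,-0.17,0.35,0,0,0,8],[-0.03,-0.26,0.53,0,0,0,8],[-0.04,-0.37,0.69,0,0,0,8],[-0.06,-0.48,0.85,0,0,0,8],[-0.07,-0.6,1.01,0,0,0,8],[-0.08,-0.73,1.16,0,0,0,8],[-0.1,-0.86,1.3,0,0,0,8]]]' 30
python3 -m pendant '[[[-0.02,-0.14,0.14,0,0,0,8],[-0.03,-0.29,0.26,0,0,0,8],[-0.05,-0.44,0.38,0,0,0,8],[-0.07,-0.6,0.5,0,0,0,8],[-0.09,-0.77,0.6,0,0,0,8],[-0.11,-0.94,0.7,0,0,0,8],[-0.13,-1.11,0.79,0,0,0,8],[-0.15,-1.29,0.87,0,0,0,8]]]' 30
```

```text
time: 5.53
tcp_pos: [491.2, 54.3, 158.5]
eef_rot: [-3.129, 0.189, -0.003]
ft_force: [3.8, 11.9, 3.0]
finger_gap: 10.8
finger_force: 29.4
time: 6.2
tcp_pos: [487.3, 16.5, 187.1]
eef_rot: [-3.127, 0.188, -0.005]
ft_force: [-3.8, 8.5, 9.7]
finger_gap: 10.6
finger_force: 29.9
```

```bash
python3 -m pendant '[[[-0.02,-0.18,0.07,0,0,0,8],[-0.04,-0.37,0.13,0,0,0,8],[-0.06,-0.56,0.18,0,0,0,8],[-0.09,-0.75,0.23,0,0,0,8],[-0.11,-0.94,0.26,0,0,0,8],[-0.13,-1.13,0.29,0,0,0,8],[-0.15,-1.33,0.3,0,0,0,8],[-0.17,-1.52,0.3,0,0,0,8]]]' 30
python3 - <<'E'
from h import *
im,d,W=cloud("scene");cv2.imwrite("pics/s2.png",im[...,::-1])
E
```

```text
time: 6.87
tcp_pos: [481.8, -31.3, 195.6]
eef_rot: [-3.132, 0.188, -0.004]
ft_force: [-3.0, 5.3, 13.5]
finger_gap: 10.9
finger_force: 32.3
```

View pics/s2.png

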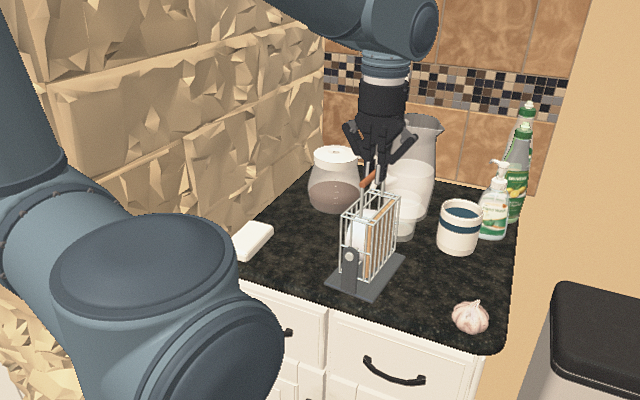

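The rack stands upright at (370,235) px, with the bar held at (370,178). Half the swing is done, so I'll continue.

```bash
python3 -m pendant '[[[-0.02,-0.19,0,0,0,0,8],[-0.04,-0.39,-0.02,0,0,0,8],[-0.07,-0.58,-0.04,0,0,0,8],[-0.09,-0.78,-0.08,0,0,0,8],[-0.11,-0.97,-0.12,0,0,0,8],[-0.13,-1.15,-0.17,0,0,0,8],[-0.15,-1.34,-0.23,0,0,0,8],[-0.17,-1.52,-0.3,0,0,0,8]]]' 30
python3 -m pendant '[[[-0.02,-0.18,-0.08,0,0,0,8],[-0.04,-0.35,-0.17,0,0,0,8],[-0.06,-0.52,-0.26,0,0,0,8],[-0.08,-0.69,-0.37,0,0,0,8],[-0.1,-0.85,-0.48,0,0,0,8],[-0.11,-1.0,-0.6,0,0,0,8],[-0.13,-1.15,-0.73,0,0,0,8],[-0.15,-1.29,-0.87,0,0,0,8]]]' 30
```

```text
time: 7.58
tcp_pos: [476.4, -77.5, 185.0]
eef_rot: [-3.133, 0.188, -0.003]
ft_force: [-1.5, 4.0, 6.9]
finger_gap: 10.4
finger_force: 33.1
time: 8.25
tcp_pos: [471.7, -117.3, 157.2]
eef_rot: [-3.136, 0.189, -0.002]
ft_force: [3.8, 3.0, 3.9]
finger_gap: 10.6
finger_force: 34.0
```

```bash
python3 -m pendant '[[[-0.02,-0.13,-0.14,0,0,0,8],[-0.03,-0.26,-0.29,0,0,0,8],[-0.04,-0.38,-0.45,0,0,0,8],[-0.06,-0.49,-0.61,0,0,0,8],[-0.07,-0.6,-0.77,0,0,0,8],[-0.08,-0.69,-0.94,0,0,0,8],[-0.09,-0.78,-1.12,0,0,0,8],[-0.1,-0.86,-1.3,0,0,0,8]]]' 30
python3 -m pendant '[[[-0.01,-0.07,-0.18,0,0,0,8],[-0.02,-0.13,-0.37,0,0,0,8],[-0.02,-0.18,-0.56,0,0,0,8],[-0.03,-0.23,-0.75,0,0,0,8],[-0.03,-0.26,-0.94,0,0,0,8],[-0.03,-0.28,-1.14,0,0,0,8],[-0.03,-0.3,-1.33,0,0,0,8],[-0.03,-0.3,-1.5,0,0,0,8]]]' 30
```

```text
time: 8.92
tcp_pos: [468.6, -143.0, 117.9]
eef_rot: [-3.136, 0.189, -0.002]
ft_force: [4.7, 5.3, 4.1]
finger_gap: 10.7
finger_force: 35.0
time: 9.58
tcp_pos: [467.6, -152.5, 73.0]
eef_rot: [3.135, -0.188, 0.001]
ft_force: [1.8, 1.6, 4.7]
finger_gap: 10.2
finger_force: 36.7
```

The bar is level on the far side. I'll nudge it down to the stop and release.

```bash
python3 -m pendant '[[[0,0,-0.04,0,0,0,8],[0,0,-0.08,0,0,0,8],[0,0,-0.12,0,0,0,8],[0,0,-0.12,0,0,0,8],[0,0,-0.12,0,0,0,8],[0,0,-0.12,0,0,0,8],[0,0,-0.12,0,0,0,8],[0,0,-0.12,0,0,0,8]]]' 30
python3 -m pendant '[[[0,0,0,0,0,0,20],[0,0,0,0,0,0,32],[0,0,0,0,0,0,46],[0,0,0,0,0,0,46],[0,0,0,0,0,0,46],[0,0,0,0,0,0,46],[0,0,0,0,0,0,46],[0,0,0,0,0,0,46]]]' 30
```

```text
time: 10.25
tcp_pos: [467.5, -152.6, 69.6]
eef_rot: [3.134, -0.188, 0.001]
ft_force: [4.1, -4.0, -1.2]
finger_gap: 10.5
finger_force: 36.4
time: 10.92
tcp_pos: [467.3, -151.7, 69.6]
eef_rot: [-3.136, 0.188, 0.0]
ft_force: [-0.7, 0.0, -0.2]
finger_gap: 46.2
finger_force: 0.0
```

```bash
python3 -m pendant '[[[0,0,0.5,0,0,0,46],[0,0,1.2,0,0,0,46],[0,0,2,0,0,0,46],[0,0,3,0,0,0,46],[0,0,4,0,0,0,46],[0,0,5,0,0,0,46],[0,0,6,0,0,0,46],[0,0,6,0,0,0,46]]]' 30
python3 - <<'E'
from h import *
im,d,W=cloud("scene");im2,d2,W2=wrist()
cv2.imwrite("pics/e.png",np.hstack([cv2.resize(im[160:320,240:500],(400,246)),cv2.resize(im2,(394,246))])[...,::-1])
v,u=np.mgrid[:400,:640];c=im2.astype(int)
m=(c[...,0]-c[...,2]>50)&(d2>0)&(W2[...,1]<-140)&(W2[...,1]>-170)&(abs(W2[...,2]-90)<30)&(abs(W2[...,0]-465)<60)
p=W2[m];print(m.sum(),np.median(p,0),np.percentile(p[:,2],[5,95]))
for n,I,w in(("s",im,W),("w",im2,W2)):
  m=(abs(w[...,0]-479)<45)&(abs(w[...,1]+32)<45)&(w[...,2]>60)&(w[...,2]<130)
  print(n,m.sum(),np.percentile(w[m][:,2],[5,25,50,75,95]))
E
```

```text
time: 11.58
tcp_pos: [470.3, -153.3, 256.8]
eef_rot: [3.13, -0.188, 0.017]
ft_force: [0.6, -0.1, 0.2]
finger_gap: 46.0
finger_force: 0.0
1015 [ 468.34049681 -152.68457938   96.65441867] [94.09857549 98.18931882]
s 1812 [ 77.94906237 103.25619747 115.00565177 119.58774322 122.39852064]
w 7248 [ 78.51046977 113.73442652 114.64745987 115.85022288 121.85173744]
```

View pics/e.png

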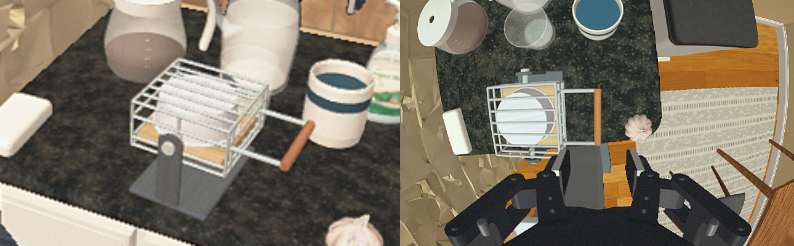

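The left crop shows the rack level, with the tin upside down on the board around (200,110) px and the bar on the far side at (297,145). The gripper is clear, so I'll hand in.

```bash
python3 -c "
from rig import manip
print(manip.sign_off())"
```

```text
the job is handed in; nothing more can be done
None
```

The rack is turned over and level, with the tin upside down on the board and the bar released on the far side; I handed the job in at about 12 s, and no verdict was returned.

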